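# Check the tilted guide tube with the gauge rod and present the tip

### The job

Take the gauge rod out of its cradle by its blue grip, slide it tip first through the brass eyelet into the sloping guide tube until the collar stops against the eyelet, without forcing it, then draw it right out again. Present it for reading: hold the rod level with its tip in front of the black cross on the white plate, about 2 to 3 cm from the plate and touching nothing. Finish while still holding it there, not letting go, and leave the other things on the table where they are.

Things in the scene. Friction and masses are not known exactly. Their poses are not given: they have to be found in the camera images.
- gauge_grip (a point): Gauge rod (0.13 kg, lies level in a cradle): centre of its blue grip, 50 mm above the table at the start. x runs along the rod to the tip, z up as it lies. The grip is 70 mm long (x), 16 mm wide (y), 20 mm high (z), with flat sides. A 10 mm square tail ends 56 mm behind this point.
- gauge_collar (a point): Centre of the front face of the gauge's brass collar, 43 mm ahead of the grip centre on the rod's axis; axes as the grip. The collar is 26 mm in diameter, 8 mm thick, fixed to the front end of the grip.
- gauge_tip (a point): Tip of the gauge's bare steel rod (8 mm in diameter, coned end, black graduation rings), 149 mm ahead of the grip centre and 106 mm ahead of the collar face; axes as the grip.
- cradle: Fixed cradle, base 170x50x10 mm; origin on the table under the gauge's grip (to 4 mm), x towards the gauge's tip. Two black open-topped forks, 12 mm thick along x, 30 mm wide, 57 mm high, hold the tail (47 mm behind the origin) and the rod (85 mm ahead); the grip is free on both sides between them. Lift the gauge straight up, 15 mm or more.
- mouth (a point): Guide fixture: centre of the outer face of the brass entry eyelet, 90 mm above the table. x is the axis of eyelet and tube, pointing INTO the tube, 30 degrees below level; z square to it, upwards. Eyelet 36 mm across, 8 mm deep, hole 20 mm wide narrowing to 15 mm. The collar cannot pass: when it stops, its face lies on this point, square to x.
- fixture: Fixed guide fixture; origin on the table under the eyelet's outer face, x level in the direction in which the tube slopes down. Base 150x56x10 mm, from 25 mm before to 125 mm past the origin. The steel tube runs from 30 to 120 mm behind the eyelet's face on the same sloping axis, its mouth 19 mm wide narrowing to a bore of 13 mm.
- read_mark (a point): Reading stand: centre of the black cross on the front face of its upright white plate, 150 mm above the table. x points into the plate (the side from which it is read is -x), y along the plate, z up. The plate is 70 mm wide (y), 60 mm high, 4 mm thick.
- stand: Fixed reading stand; origin on the table straight below the cross, axes as the mark. Foot 50x70x10 mm, from 20 mm in front of the plate's face to 30 mm behind it; the post is behind the plate.
- chip_box: Bystander: closed grey chip box, 60x55x18 mm; loose, leave it where it stands. Origin at the centre of its underside.
- red_tube: Bystander: upright grey tube with red cap, 20x20x64 mm; loose, leave it where it stands. Origin at the centre of its underside.
- green_tube: Bystander: upright grey tube with green cap, 20x20x64 mm; loose, leave it where it stands. Origin at the centre of its underside.
- tape_roll: Bystander: orange tape roll lying flat, 66 mm across, 12 mm high; loose, leave it where it stands. Origin at the centre of its underside.
- screwdriver: Bystander: red screwdriver lying flat, 114 mm long; loose, leave it where it lies. Origin at its underside, near its middle.
- dish: Bystander: aluminium dish of tiny screws, 55 mm across, 13 mm high; loose, leave it where it stands. Origin at the centre of its underside.
- keys: Bystander: red hex-key stand, 38x60x78 mm; loose, leave it where it stands. Origin at the centre of its underside.

How it is judged (in metres and radians):
On the way, in this order (a step that is already met when the one before it is completed fails the run):
1. the tip of the gauge rod is through the eyelet, on its axis (tip 10 mm or more past the outer face, within 8 mm of the axis) (x of gauge_tip in the frame of mouth above 0.01 m and y of gauge_tip in the frame of mouth between -0.008 and 0.008 m and z of gauge_tip in the frame of mouth between -0.008 and 0.008 m), for 0.1 s.
2. the collar has stopped against the eyelet: its face within 3 mm of the eyelet's face and 6 mm of its axis, the tip in the tube (x of gauge_collar in the frame of mouth between -0.003 and 0.003 m and y of gauge_collar in the frame of mouth between -0.006 and 0.006 m and z of gauge_collar in the frame of mouth between -0.006 and 0.006 m and x of gauge_tip in the frame of mouth above 0.1 m and contact force between gauge and fixture above 0.5 N), for 0.2 s.
3. the gauge rod is drawn right out: its tip outside the eyelet (x of gauge_tip in the frame of mouth below -0.005 m), for 0.1 s.
At the end, for the whole second after the job is handed in: The gauge is held in the fingers and still (under 0.03 m/s), level within 0.15 rad, its grip more than 100 mm above the table; its tip is 6 to 50 mm in front of the white plate's face and within 20 mm of the black cross sideways and in height; it touches neither cradle, fixture nor stand (x of gauge_tip in the frame of read_mark between -0.05 and -0.006 m and y of gauge_tip in the frame of read_mark between -0.02 and 0.02 m and z of gauge_tip in the frame of read_mark between -0.02 and 0.02 m and angle between gauge_grip's own x axis and vertical between 1.4208 and 1.7208 rad and height (world z) of gauge_grip above 0.1 m and contact force between the fingers and gauge above 2 N and contact force between gauge and cradle below 0.3 N and contact force between gauge and fixture below 0.3 N and contact force between gauge and stand below 0.3 N and linear speed of gauge below 0.03 m/s); the arm keeps its last pose, push and grip.
It fails at once if the gauge is forced against the fixture with more than 60 N (contact force between gauge and fixture above 60 N).
It fails at once if a bystander is moved by more than 30 mm (distance of any of chip_box, red_tube, green_tube, tape_roll, screwdriver, dish, keys from where it was at the start of the episode above 0.03 m).
It also fails if it takes over 64 s, if anything falls off the work surface, if the arm or the gripper's body presses on something with over 40 N, if the wrist force passes 120 N, or if a joint passes its speed limit or range.

### The arm

A 6-joint arm with a two-finger parallel gripper is mounted at the origin on a cart in front of the work surface, level with it; the furniture and walls round the work are solid. World frame = base frame: x ahead of the robot, y to its left, z up, the work surface at z = 0. Lengths are in mm, angles in rad, forces in N, time in s.
With the tool pointing down it reaches from about 275 to 825 mm from the base axis. Payload 4.9 kg.
Tool frame: the origin (TCP) lies at the very end of the fingers, on their centre line; the grasp point (between the pads) lies 19 mm behind it; z points along the fingers, y is the direction in which the jaws open and shut (so a half turn about z gives the same grasp; the last joint's range is limited). The gripper opens to 85 mm and grips with 20 to 120 N. Pads are 22 mm wide; open, the fingers measure 114 mm over their backs; the gripper's body (76 mm by 85 mm) begins 54 mm behind the grasp point. The pads swing forward as they close: fully open they stand 13 mm farther back than shut.
Start: joints at [-1.471, 0.326, -0.193, 1.052, 0, 1.437], TCP at [127.433, -535.051, 231.281] pointing down, gripper open.
Joint ranges: [-2.65, 2.65], [-0.97, 1.79], [-1.3, 1.35], [-1.93, 2.1], [-1.47, 1.37], [-3.14, 3.14]. Speed limits (rad/s): [2.57, 2.57, 3.14, 3.14, 3.14, 3.14].

### API

Orientations are given as [roll, pitch, yaw] about the fixed x, y, z axes, in that order (R = Rz(yaw) Ry(pitch) Rx(roll)).
In Python, from bench import read_state, optics, job, models gives the robot as it stands.
- The arm moves only by the tool move_arm, never from a script. Its argument "motion" is one flat list of numbers, 7 for each row, row after row: the shift along the tool's x, y, z in cm, then the turn, a rotation vector about the tool's x, y, z in degrees, then the finger opening in cm, from 0 to 8.54. A call has 1 to 12 rows; each row shifts and turns the commanded pose from where the row before left it, along the tool's axes as they then stand; what a row does not reach is not made up. A row lasts 1/10 s, in which the tool goes at most 50 mm and 8.59 degrees, less where a joint would pass 70% of its speed; a pose out of reach is approached as far as the arm can. A call with a gripper value outside its range is refused whole. The fingers move at their own pace and stop on an object; "grip_force" is the grip in N (left out, the last holds). Time passes only in rows, so rows that do not move let the fingers close. It gives the time, the measured TCP pose, the force and the opening at its end, in the units of the state.
- read_state(): the state, without advancing time (a new reading comes with each control period).
- optics.read_camera(name): name is "scene" or "top" or "wrist"; returns the picture (420x560x3 uint8, red, green, blue); there is no depth.
- optics.camera_params(name): a dict with "fov_y" (degrees; the focal length in pixels is half the picture's height over the tangent of half this angle, whatever the lens; pixels are square), "cx", "cy" (the principal point, pixels), "R" (3x3) and "t" (3): a world point X has camera coordinates R X + t. Camera axes: x right, y down, z forward; pixel columns grow to the right and rows downward; lengths in mm; the calibration is good to about 2 mm. A picture is of the moment at which its call begins: read the wrist's pose just before it. camera_params takes no time and is no camera call; for the wrist camera it gives the pose at the moment of the call.
- job.finish_job(): hands the job in, once; it reports no verdict.
Trained networks look in the newest picture that a camera, given by its name, has taken for a name from the list of things; names that differ only in an ending like _2 or _b are one class to them, and where a whole thing is asked for, a point or a joint stands for the part that bears it (a point fixed in the world has none). Each returns a list of dicts, best first, with "confidence" (0 to 1); they miss things now and then, are a little off and sometimes report something else, mostly with a low value. They report only what shows in the picture. A call takes as long as a camera call.
- models.cut_out(camera, name): "pixels" (420x560 bool, what is visible of it) and "rect" ([centre column, centre row, width, height] in pixels, round what is visible of it).
The state is a dict: "time_s": time; "q": joint angles; "dq": joint speeds; "joint_efforts": joint torques, N m; "eef_pos": TCP position; "tool_rot": TCP orientation; "force": force on the tool from outside, world axes, zero at the start; "torque": the same for the moment, N m; "grip_width": finger opening in mm.
Only numpy, scipy, OpenCV 4.12 (cv2) and the standard library are available. Lean on these libraries where they do the work, as an engineer would, in place of code of your own. Each camera call takes 0.05 s, during which the arm holds its last target. There are 200 camera calls.

## Working session

There is one attempt and no reset: what is moved stays moved. The work goes in short steps, Python scripts to look and compute and a tool call to move; the robot and the scene stay as the last step left them, time stands still between calls to the robot, and variables do not carry over. Pictures are saved under pics/ and viewed, on a budget of 10 in all, crops included, one or two more only if the job needs it, and the job is handed in when it is done.

Besides the shell and the picture viewer there is one more tool, called after "Emit:" as name(argument=value, ...) on one line, values as JSON. move_arm: Moves the arm, as the interface text tells. Its arguments: {"type":"object","properties":{"motion":{"type":"array","items":{"type":"number"}},"grip_force":{"type":"number"}},"required":["motion"]}

```bash
ls; mkdir -p pics; cat > h.py <<'E'
import numpy as np, cv2
from bench import read_state, optics, job, models
from scipy.spatial.transform import Rotation as Rn
def shot(cam,fn=None):
    p=optics.camera_params(cam); im=optics.read_camera(cam)
    if fn: cv2.imwrite('pics/'+fn,cv2.cvtColor(im,cv2.COLOR_RGB2BGR))
    return im,p
def f(p): return 210/np.tan(np.radians(p['fov_y'])/2)
def proj(p,X):
    c=np.array(p['R'])@np.array(X,float)+np.array(p['t']); return np.array([p['cx']+f(p)*c[0]/c[2],p['cy']+f(p)*c[1]/c[2]])
def ray(p,u):
    R=np.array(p['R']);C=-R.T@np.array(p['t']); d=R.T@np.array([(u[0]-p['cx'])/f(p),(u[1]-p['cy'])/f(p),1]); return C,d
def atz(p,u,z):
    C,d=ray(p,u); return C+d*(z-C[2])/d[2]
E
python3 - <<'E'
from h import *
a,p=shot('top','top.png'); b,q=shot('scene','scene.png')
print(p,q); s=read_state(); print(s)
for n in ['gauge_grip','cradle','fixture','stand','mouth','read_mark','gauge_tip','gauge_collar']:
    for c in ['top','scene']:
        try:
            for d in models.cut_out(c,n)[:2]: print(n,c,d['confidence'],np.round(d['rect'],1))
        except Exception as e: print(n,c,e)
E
```

```text
pics
{'fov_y': 52.739762436682916, 'cx': 283.9448272831042, 'cy': 215.36267577311807, 'R': array([[-7.08452231e-03, -9.99974759e-01,  5.38991923e-04],
       [-9.81299796e-01,  6.84853066e-03, -1.92363740e-01],
       [ 1.92355193e-01, -1.89171787e-03, -9.81323546e-01]]), 't': array([ 98.59768197, 619.47685804, 993.56347628])} {'fov_y': 48.33099913877566, 'cx': 283.57996840011344, 'cy': 204.63982615168845, 'R': array([[-0.37946704, -0.92513328, -0.01154006],
       [-0.75832956,  0.31814546, -0.56896375],
       [ 0.53003872, -0.20715182, -0.82228163]]), 't': array([349.2887884 , 488.50779632, 833.81750183])}
{'time_s': 0.1, 'q': array([-1.47121108e+00,  3.26847112e-01, -1.93490935e-01,  1.05202444e+00,
       -3.96641848e-05,  1.43660465e+00]), 'dq': array([-8.34733518e-04, -3.32458736e-05,  3.15663092e-03,  1.77581451e-03,
        1.28792795e-03,  7.02630005e-04]), 'joint_efforts': array([ 8.08745172e-04, -4.44239974e+01,  2.63038069e+01,  7.87658704e-03,
       -8.30848035e-05,  1.54041277e-05]), 'eef_pos': array([ 127.35944855, -534.50109714,  230.58981248]), 'tool_rot': array([-
[... 532 characters left out ...]
279.4 293.6  81.4  29.4]
fixture top 0.59 [331.9 235.1  60.5  30.3]
stand top 0.63 [364.  292.6  44.3  21.7]
stand scene 0.58 [407.8 240.9  50.1  67.5]
stand scene 0.28 [270.1 202.6  29.3  24.2]
mouth top 0.93 [333.4 229.   46.8  18.2]
mouth scene 0.74 [349.  205.1  46.2  17.9]
read_mark top 0.7 [280.9 292.   82.3  21.2]
read_mark top 0.56 [363.9 287.7  46.7  27. ]
read_mark scene 0.6 [403.4 243.6  47.8  59.4]
gauge_tip top 0.61 [281.  290.9  84.6  21.7]
gauge_tip scene 0.95 [324.  283.8  91.4  13.6]
gauge_tip scene 0.57 [310.2 288.9  75.7  32.4]
gauge_collar top 0.85 [280.1 291.7  81.4  25.6]
gauge_collar scene 0.78 [323.4 281.7  95.1  16.2]
gauge_collar scene 0.38 [215.6 265.3   9.8  19.8]
```

```bash
python3 - <<'E'
import cv2
a=cv2.imread('pics/top.png')[190:350,180:440];b=cv2.imread('pics/scene.png')[150:340,180:460]
a=cv2.resize(a,None,fx=2.85,fy=1.8 if 0 else 2.85,interpolation=3)[:,:]
b=cv2.resize(b,None,fx=2.85,fy=2.85,interpolation=3)
cv2.imwrite('pics/a.png',a);cv2.imwrite('pics/b.png',b)
E
```

```text
(no output)
```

View pics/a.png

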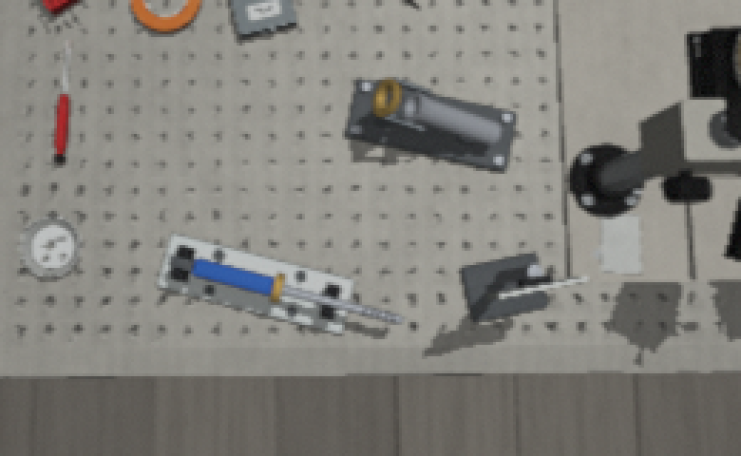

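View pics/b.png

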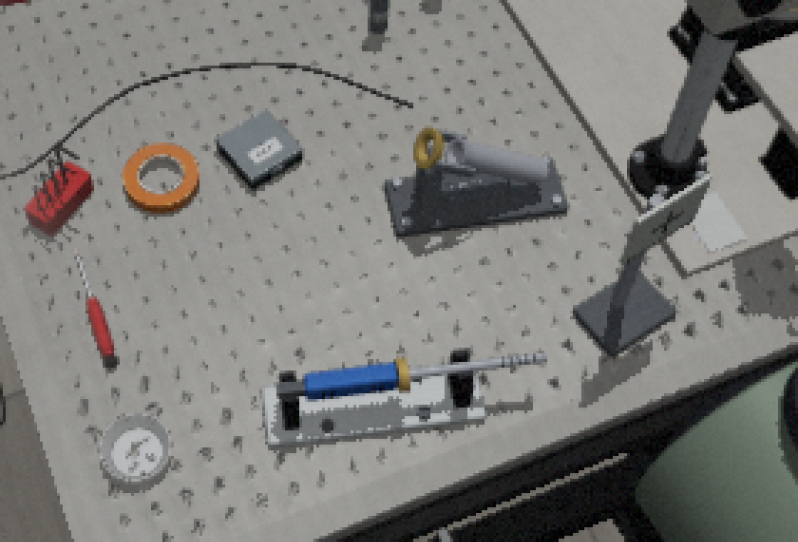

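View pics/top.png

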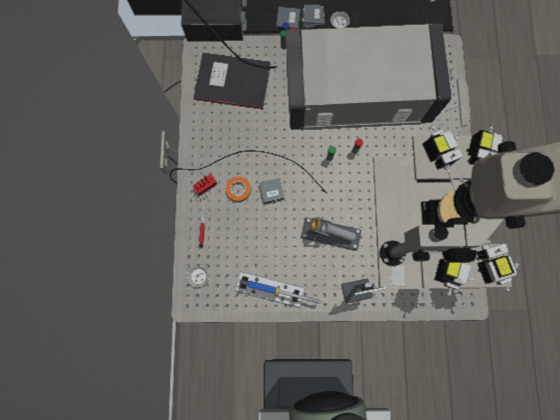

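```bash
cat >> h.py <<'E'
def tri(obs):
    A=np.zeros((3,3));b=np.zeros(3)
    for p,u in obs:
        C,d=ray(p,u);d=d/np.linalg.norm(d);P=np.eye(3)-np.outer(d,d);A+=P;b+=P@C
    X=np.linalg.solve(A,b);return X,[np.round(proj(p,X)-np.array(u),1) for p,u in obs]
E
python3 - <<'E'
from h import *
p=optics.camera_params('top');q=optics.camera_params('scene')
A=lambda u:np.array(u)/2.85+[180,190]
B=lambda u:np.array(u)/2.85+[180,150]
for n,a,b in [('tip',(402,320),(545,356)),('collar',(281,288),(408,373)),('griprear',(193,267),(306,384)),('mouth',(386,98),(428,148)),('tubeend',(505,132),(552,168)),('plateL',(498,295),(637,203)),('plateR',(588,279),(709,177))]:
    X,r=tri([(p,A(a)),(q,B(b))]);print(n,X.round(1),r)
for c in [(462,267),(535,253),(551,303),(477,320)]: print('foot',atz(p,A(c),10).round(1))
for c in [(360,78),(518,112),(503,170),(345,136)]: print('fixbase',atz(p,A(c),10).round(1))
for c in [(174,235),(354,280),(338,333),(160,288)]: print('cradbase',atz(p,A(c),10).round(1))
print('cross@150',atz(q,B((672,217)),150).round(1))
C=-np.array(q['R']).T@q['t'];print(C)
print(proj(p,[0,0,0]))
E
```

```text
tip [407.6   6.4  53.9] [array([0., 0.]), array([-0., -0.])]
collar [434.7 108.   54.4] [array([0.2, 0.1]), array([-0.3, -0. ])]
griprear [452.8 182.6  60.6] [array([0.1, 0. ]), array([-0.1, -0. ])]
mouth [591.4  18.9  91.8] [array([-0., -0.]), array([0., 0.])]
tubeend [570.5 -91.8  28.7] [array([0.2, 0.1]), array([-0.2, -0. ])]
plateL [426.6 -50.  205.9] [array([-0.2, -0.1]), array([0.2, 0. ])]
plateR [ 438.3 -121.7  179.8] [array([-0.3, -0.2]), array([0.4, 0. ])]
foot [452.9 -51.7  10. ]
foot [ 464.8 -117.    10. ]
foot [ 421.  -129.1   10. ]
foot [406.8 -63.3  10. ]
fixbase [624.2  35.9  10. ]
fixbase [ 591.8 -107.2   10. ]
fixbase [539.  -91.5  10. ]
fixbase [570.9  50.4  10. ]
cradbase [482.9 204.2  10. ]
cradbase [442.2  44.3  10. ]
cradbase [396.5  59.1  10. ]
cradbase [436.5 216.   10. ]
cross@150 [433.5 -95.3 150. ]
[ 61.03792703 340.44896041 967.60685609]
[325.9814961  479.47378874]
```

View pics/scene.png

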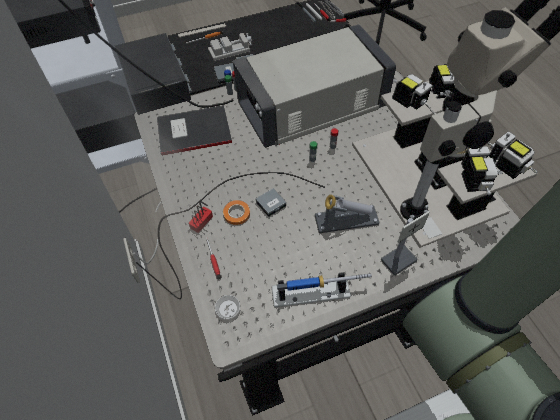

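```bash
python3 - <<'E'
from h import *
p=optics.camera_params('top');q=optics.camera_params('scene')
for n,a,b in [('knobtop',(440,231),(452,105)),('postbase',(393,253),(413,208)),('head',(540,168),(497,18)),('boxleft',(425,212),(428,145)),('yellow',(455,270),(478,172))]:
    X,r=tri([(p,a),(q,b)]);print(n,X.round(0),r)
print(atz(p,(393,253),0),atz(p,(488,320),0),atz(p,(175,320),0))
# fixture bystanders
for u in [(272,190),(330,155),(358,147)]: print(atz(p,u,20).round())
# waypoint geometry: body-frame delta for start->via
E
```

```text
knobtop [ 530. -174.  371.] [array([-0.3, -0.2]), array([0.3, 0. ])]
postbase [ 527. -174.   44.] [array([-0.7, -0.5]), array([0.9, 0.1])]
head [ 616. -301.  461.] [array([-2.4, -1.1]), array([ 2.2, -0.2])]
boxleft [ 603. -222.  169.] [array([1.1, 0.7]), array([-1.3, -0.1])]
yellow [ 475. -262.  198.] [array([-1.2, -0.8]), array([1.5, 0. ])]
[ 530.73758223 -187.33183419    0.        ] [ 360.61116117 -416.37608747    0.        ] [366.19932734 369.48109787   0.        ]
[696. 125.  20.]
[791. -29.  20.]
[ 813. -105.   20.]
```

Emit:
move_arm(motion=[1.32,-1.89,-0.21,0,0,0,8.5,1.32,-1.89,-0.21,0,0,0,8.5,1.32,-1.89,-0.21,0,0,0,8.5,1.32,-1.89,-0.21,0,0,0,8.5,1.32,-1.89,-0.21,0,0,0,8.5,1.32,-1.89,-0.21,0,0,0,8.5,1.32,-1.89,-0.21,0,0,0,8.5,1.32,-1.89,-0.21,0,0,0,8.5,1.32,-1.89,-0.21,0,0,0,8.5,1.32,-1.89,-0.21,0,0,0,8.5,1.32,-1.89,-0.21,0,0,0,8.5,1.32,-1.89,-0.21,0,0,0,8.5])

```text
time_s: 2.1
eef_pos: [229.2, -276.9, 256.7]
tool_rot: [3.141, -0.0, 0.234]
force: [0.1, 0.2, 0.7]
grip_width: 85.1
```

Emit:
move_arm(motion=[1.32,-1.89,-0.21,0,0,0,8.5,1.32,-1.89,-0.21,0,0,0,8.5,1.32,-1.89,-0.21,0,0,0,8.5,1.32,-1.89,-0.21,0,0,0,8.5,1.32,-1.89,-0.21,0,0,0,8.5,1.32,-1.89,-0.21,0,0,0,8.5,1.32,-1.89,-0.21,0,0,0,8.5,1.32,-1.89,-0.21,0,0,0,8.5,1.32,-1.89,-0.21,0,0,0,8.5,1.32,-1.89,-0.21,0,0,0,8.5,1.32,-1.89,-0.21,0,0,0,8.5,1.32,-1.89,-0.21,0,0,0,8.5])

```text
time_s: 3.3
eef_pos: [330.8, -19.5, 282.0]
tool_rot: [3.141, -0.001, 0.234]
force: [0.2, -0.4, 0.2]
grip_width: 85.1
```

Emit:
move_arm(motion=[0,0,0,0,0,-7.7,8.5,0,0,0,0,0,-7.7,8.5,0,0,0,0,0,-7.7,8.5,0,0,0,0,0,-7.7,8.5,0,0,0,0,0,-7.7,8.5,0,0,0,0,0,-7.7,8.5,0,0,0,0,0,-7.7,8.5,0,0,0,0,0,-7.7,8.5,0,0,0,0,0,0,8.5])

```text
time_s: 4.2
eef_pos: [330.5, -20.4, 281.8]
tool_rot: [3.141, 0.0, 1.309]
force: [0.1, 1.1, 0.7]
grip_width: 85.3
```

Emit:
move_arm(motion=[1.94,0.66,0.9,0,0,0,8.5,1.94,0.66,0.9,0,0,0,8.5,1.94,0.66,0.9,0,0,0,8.5,1.94,0.66,0.9,0,0,0,8.5,1.94,0.66,0.9,0,0,0,8.5,1.94,0.66,0.9,0,0,0,8.5,1.94,0.66,0.9,0,0,0,8.5,1.94,0.66,0.9,0,0,0,8.5,1.94,0.66,0.9,0,0,0,8.5,1.94,0.66,0.9,0,0,0,8.5,0,0,0,0,0,0,8.5,0,0,0,0,0,0,8.5])

```text
time_s: 5.4
eef_pos: [444.0, 149.8, 191.5]
tool_rot: [-3.141, 0.001, 1.308]
force: [-0.1, -0.4, 0.0]
grip_width: 85.2
```

```bash
python3 - <<'E'
from h import *
im,p=shot('wrist','w1.png'); C=-np.array(p['R']).T@p['t'];print(p,C,read_state()['eef_pos'],read_state()['q'])
for n in ['gauge_grip','mouth','cradle']:
    for d in models.cut_out('wrist',n)[:1]: print(n,d['confidence'],d['rect'])
E
```

```text
{'fov_y': 62.72640251417478, 'cx': 284.2516535116916, 'cy': 209.51716334585933, 'R': array([[ 9.65832471e-01, -2.59166893e-01,  3.99532183e-04],
       [-2.49636138e-01, -9.29897944e-01,  2.70132582e-01],
       [-6.96378978e-02, -2.61002556e-01, -9.62823052e-01]]), 't': array([-390.82511735,  225.0528456 ,  410.66816604])} [462.25097978 215.17268819 334.76281785] [443.99713309 149.52057189 191.75930063] [ 1.67304783e-01  2.10458648e-01 -4.58290469e-01  9.02813992e-01
 -3.42379565e-04  2.00127589e+00]
gauge_grip 0.94 [287.5, 236.2, 31.0, 223.9]
mouth 0.64 [502.9, 312.8, 49.4, 37.2]
cradle 0.77 [285.4, 205.1, 55.1, 179.5]
```

View pics/w1.png

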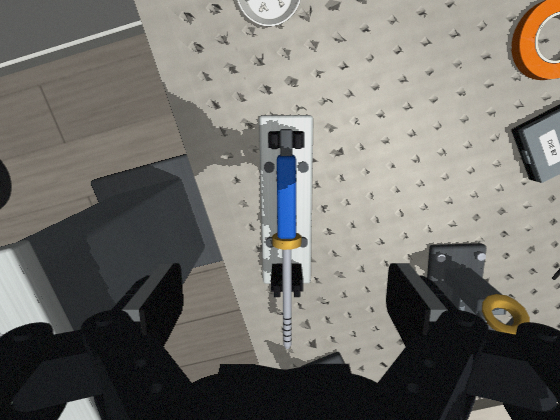

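```bash
python3 - <<'E'
from h import *
p=optics.camera_params('wrist')
r=atz(p,(286.5,155),60);fr=atz(p,(287,236),60);t=atz(p,(288,350),50)
print(r,fr,t,np.linalg.norm(t-r), (r+fr)/2)
d=(t-r)[:2];d/=np.linalg.norm(d);print('yaw',np.degrees(np.arctan2(d[1],d[0])), t[:2]-149*d, r[:2]+35*d)
m=models.cut_out('wrist','gauge_grip')[0]['pixels'];im=cv2.imread('pics/w1.png').astype(int)
bl=m&(im[...,0]-im[...,2]>60);ys,xs=np.nonzero(bl);print(ys.min(),ys.max(),xs.mean(),ys.mean())
# mouth
u=(506,315);print('mouth',atz(p,u,90))
E
```

```text
[456.28963133 183.10354358  60.        ] [439.0703808  116.95425616  60.        ] [ 4.08903831e+02 -3.72720977e-01  5.00000000e+01] 189.76025332177034 [447.68000606 150.02889987  60.        ]
yaw -104.48115192867539 [446.16299553 143.89354205] [447.53747855 149.21549522]
156 238 286.0529450694904 197.07875579086698
mouth [595.46809719  15.75076153  90.        ]
```

Emit:
move_arm(motion=[0,0,0,0,-7.5,0,8.5,0,0,0,0,-7.5,0,8.5,0.5,0.03,2.1,0,0,0,8.5,0.5,0.03,2.1,0,0,0,8.5,0.5,0.03,2.1,0,0,0,8.5,0.5,0.03,2.1,0,0,0,8.5,0.5,0.03,2.1,0,0,0,8.5,0.4,0.03,1.7,0,0,0,8.5,0.35,0.03,1.5,0,0,0,8.5,0.23,0.03,1.0,0,0,0,8.5,0.2,0.01,0.88,0,0,0,8.5,0,0,0,0,0,0,8.5])

```text
time_s: 6.85
eef_pos: [445.2, 144.3, 31.0]
tool_rot: [-3.141, 0.262, 1.309]
force: [0.1, -0.0, 0.6]
grip_width: 85.0
```

Emit:
move_arm(motion=[0,0,0,0,0,0,4,0,0,0,0,0,0,3,0,0,0,0,0,0,2.5,0,0,0,0,0,0,1,0,0,0,0,0,0,0.5,0,0,0,0,0,0,0.5,0,0,0,0,0,0,0.5,0,0,0,0,0,0,0.5], grip_force=60)

```text
time_s: 7.65
eef_pos: [445.7, 144.8, 32.1]
tool_rot: [3.142, 0.262, 1.309]
force: [-2.2, 1.5, 5.5]
grip_width: 15.3
```

Emit:
move_arm(motion=[-0.13,0,-0.48,0,0,0,0.5,-0.26,0,-0.97,0,0,0,0.5,-0.39,0,-1.45,0,0,0,0.5,-0.39,0,-1.45,0,0,0,0.5,-0.39,0,-1.45,0,0,0,0.5,-0.39,0,-1.45,0,0,0,0.5,-0.39,0,-1.45,0,0,0,0.5,-0.39,0,-1.45,0,0,0,0.5,-0.39,0,-1.45,0,0,0,0.5,-0.39,0,-1.45,0,0,0,0.5,0,0,0,0,0,0,0.5])

```text
time_s: 8.75
eef_pos: [447.0, 144.8, 168.9]
tool_rot: [3.138, 0.26, 1.308]
force: [0.5, 0.2, -1.5]
grip_width: 15.2
```

```bash
python3 - <<'E'
from h import *
s=read_state();im,p=shot('wrist','w2.png');a,pt=shot('top','t2.png');b,ps=shot('scene','s2.png')
print(s['eef_pos'],s['tool_rot'],s['grip_width'],s['force'])
R=Rn.from_euler('xyz',s['tool_rot']).as_matrix()
# nominal rod in world: 
P=s['eef_pos']-19*R[:,2]; th=np.radians(15)
d=R@np.array([-np.cos(th),0,np.sin(th)]) ; d2=R@np.array([-np.cos(th),0,-np.sin(th)]);print('d',d,d2)
if abs(d2[2])<abs(d[2]): d=d2
for n,L in (('tip',149),('collar',43)):
    X=P+L*d;print(n,X,[proj(c,X).round(1) for c in (p,pt,ps)])
w=im;A=a[int(190):350,180:440];
u=proj(ps,P+90*d);v=proj(pt,P+90*d)
def crop(i,u,w,h,s):
    x,y=int(u[0]-w/2),int(u[1]-h/2);x=max(x,0);y=max(y,0);print('crop',x,y,s);return cv2.resize(i[y:y+h,x:x+w],None,fx=s,fy=s,interpolation=3)
m=np.hstack([crop(b,u,130,140,3),crop(a,v,130,140,3)])
m=np.vstack([m])
cv2.imwrite('pics/m2.png',cv2.cvtColor(m,cv2.COLOR_RGB2BGR))
E
```

```text
[446.97399691 144.83576556 168.92773339] [3.13807387 0.25982462 1.30784575] 15.204004493128254 [ 0.46142461  0.22979347 -1.46552478]
d [-0.2590508  -0.96586168 -0.00197321] [-0.22624245 -0.8369732   0.49828728]
tip [409.57966424   5.65324994 186.99587661] [array([283., 467.]), array([326.9, 301.9]), array([381. , 242.9])]
collar [437.03904907 108.03458827 187.2050374 ] [array([282.7, 357.4]), array([278.1, 289. ]), array([326.4, 249.4])]
crop 285 176 3
crop 234 224 3
```

View pics/m2.png

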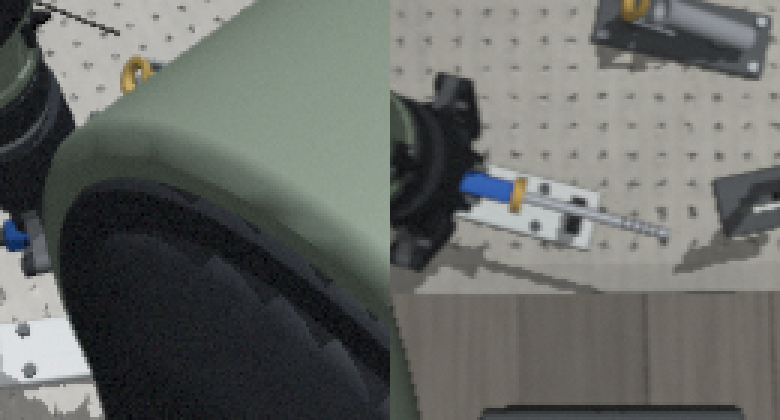

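View pics/w2.png

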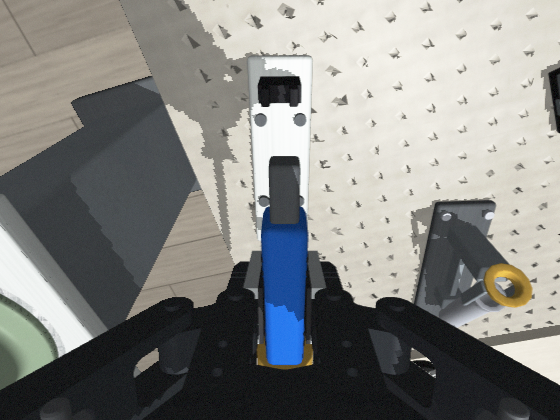

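```bash
python3 - <<'E'
from h import *
from scipy.optimize import least_squares
import json
pw2=optics.camera_params('wrist');pt=optics.camera_params('top');ps=optics.camera_params('scene')
pw1=dict(pw2);pw1['R']=np.array([[ 9.65832471e-01,-2.59166893e-01,3.99532183e-04],[-2.49636138e-01,-9.29897944e-01,2.70132582e-01],[-6.96378978e-02,-2.61002556e-01,-9.62823052e-01]]);pw1['t']=np.array([-390.82511735,225.0528456,410.66816604])
obs=[]
for fn,p,box in (('w1',pw1,(470,280,545,345)),('w2',pw2,(470,250,545,320)),('top',pt,(300,205,330,240)),('scene',ps,(315,185,345,215)),('t2',pt,(300,205,330,240))):
    im=cv2.imread(f'pics/{fn}.png');h=cv2.cvtColor(im,cv2.COLOR_BGR2HSV)
    m=((h[...,0]>12)&(h[...,0]<32)&(h[...,1]>110)&(h[...,2]>40)).astype(np.uint8)
    x0,y0,x1,y1=box;k=np.zeros_like(m);k[y0:y1,x0:x1]=m[y0:y1,x0:x1]
    n,l,st,c=cv2.connectedComponentsWithStats(k);i=1+np.argmax(st[1:,4]);s=st[i]
    u=(s[0]+s[2]/2-.5,s[1]+s[3]/2-.5);print(fn,s,u,'at z88',atz(p,u,88).round(1));obs.append((p,u))
print(tri(obs[:4]));print(tri(obs[:2]));print(tri(obs[2:4]))
for c in [(437,201),(494,203),(417,300)]: print(atz(pw2,c,10).round(1))
E
```

```text
w1 [ 482  294   47   41 1071] (np.float64(505.0), np.float64(314.0)) at z88 [594.9  16.5  88. ]
w2 [ 484  263   48   44 1292] (np.float64(507.5), np.float64(284.5)) at z88 [591.3  19.4  88. ]
top [311 218  10  13  79] (np.float64(315.5), np.float64(224.0)) at z88 [592.9  18.4  88. ]
scene [326 195   9  14  89] (np.float64(330.0), np.float64(201.5)) at z88 [594.9  17.4  88. ]
t2 [311 218  10  13  80] (np.float64(315.5), np.float64(224.0)) at z88 [592.9  18.4  88. ]
(array([593.15811518,  18.18294017,  88.76307528]), [array([-1.8, -0.7]), array([3. , 1.3]), array([ 0.1, -0.1]), array([0. , 0.5])])
(array([597.38156098,  10.60051365,  80.47669586]), [array([-1.9,  0.3]), array([ 2.1, -0.1])])
(array([592.27588382,  18.81809272,  92.26285988]), [array([-0., -0.]), array([0.1, 0. ])])
[568.7  56.8  10. ]
[619.6  40.9  10. ]
[542.2 -66.3  10. ]
```

```bash
cat >> h.py <<'E'
mouth=np.array([593.7,21.2,90.]);yawF=np.radians(-102.5)
def rodR(yaw,pd,lean=np.radians(15)):  # tool rotation for rod heading yaw, nose down pd; tool leaned back
    c,s=np.cos(yaw),np.sin(yaw)
    d=np.array([c*np.cos(pd),s*np.cos(pd),-np.sin(pd)]);y=np.array([-s,c,0]);y=y/np.linalg.norm(y)
    up=np.cross(d,y)
    z=-np.cos(lean)*up+np.sin(lean)*d; x=-np.cos(lean)*d-np.sin(lean)*up
    return np.column_stack([x,np.cross(z,x),z]),d
def go(Xt,Rt,s=None):
    s=s or read_state();R=Rn.from_euler('xyz',s['tool_rot']).as_matrix()
    print('shift cm',(R.T@(Xt-s['eef_pos'])/10).round(2),'turn deg',np.degrees(Rn.from_matrix(R.T@Rt).as_rotvec()).round(2))
    return R
E
python3 - <<'E'
from h import *
s=read_state();R=Rn.from_euler('xyz',s['tool_rot']).as_matrix()
Rt,d=rodR(yawF,np.radians(30));print(d)
R0,_=rodR(np.radians(-105),0);print((R0-R).round(3))
g=mouth-169*d
X1=g+19*R[:,2];print('A',X1);go(X1,R)
X2=g+19*Rt[:,2];s2=dict(s);s2['eef_pos']=X1;print('B');go(X2,Rt,s2)
E
```

```text
[-0.1874422  -0.84549714 -0.5       ]
[[-0.  0.  0.]
 [ 0.  0. -0.]
 [ 0.  0. -0.]]
A [624.09676014 159.33912513 156.14795286]
shift cm [ 6.13 16.88 -0.58] turn deg [0. 0. 0.]
B
shift cm [ 0.95 -0.02 -0.25] turn deg [-2.00e-02  3.00e+01 -2.54e+00]
```

Emit:
move_arm(motion=[0.3,0.84,-0.03,0,0,0,0.5,0.61,1.69,-0.06,0,0,0,0.5,0.61,1.69,-0.06,0,0,0,0.5,0.61,1.69,-0.06,0,0,0,0.5,0.61,1.69,-0.06,0,0,0,0.5,0.61,1.69,-0.06,0,0,0,0.5,0.61,1.69,-0.06,0,0,0,0.5,0.61,1.69,-0.06,0,0,0,0.5,0.61,1.69,-0.06,0,0,0,0.5,0.61,1.69,-0.06,0,0,0,0.5,0.3,0.84,-0.03,0,0,0,0.5,0,0,0,0,0,0,0.5])

```text
time_s: 10.1
eef_pos: [625.1, 158.8, 155.4]
tool_rot: [-3.141, 0.262, 1.309]
force: [-0.0, 0.0, -1.7]
grip_width: 14.9
```

Emit:
move_arm(motion=[0.16,0,0,0,5,-0.42,0.5,0.16,0,0,0,5,-0.42,0.5,0.16,0,0,0,5,-0.42,0.5,0.16,0,0,0,5,-0.42,0.5,0.16,0,0,0,5,-0.42,0.5,0.16,0,0,0,5,-0.42,0.5,0,0,0,0,0,0,0.5,0,0,0,0,0,0,0.5])

```text
time_s: 10.9
eef_pos: [626.0, 167.9, 156.3]
tool_rot: [-3.141, -0.26, 1.351]
force: [-0.9, -0.1, -2.4]
grip_width: 15.1
```

```bash
python3 - <<'E'
from h import *
s=read_state();a,pt=shot('top','t3.png');b,ps=shot('scene','s3.png')
R=Rn.from_euler('xyz',s['tool_rot']).as_matrix();Rt,d=rodR(yawF,np.radians(30))
th=np.radians(15);da=R@np.array([-np.cos(th),0,np.sin(th)]);P=s['eef_pos']-19*R[:,2]
print('d',da,d,s['q'],s['force'])
go(mouth-169*d+19*Rt[:,2],Rt)
for n,X in (('tip',P+149*da),('mouth',mouth),('cen',mouth+4*d)): print(n,X.round(1),[proj(c,X).round(1) for c in (pt,ps)])
m=np.hstack([cv2.resize(i[y:y+75,x:x+75],None,fx=5.3,fy=5.3,interpolation=3) for i,x,y in ((a,280,180),(b,295,160))])
cv2.imwrite('pics/m3.png',cv2.cvtColor(m,cv2.COLOR_RGB2BGR))
E
```

```text
d [-0.18899384 -0.84609298 -0.49840546] [-0.1874422  -0.84549714 -0.5       ] [ 0.02955169  0.49829585 -0.1556624   0.85238499  0.25201978  1.82784908] [-0.88616601 -0.094247   -2.39595169]
shift cm [-0.02 -0.01  0.04] turn deg [-0.01  0.06  0.04]
tip [596.8  37.  100.4] [array([308. , 221.6]), array([322.2, 200.5])]
mouth [593.7  21.2  90. ] [array([314.4, 223.6]), array([328.8, 201.9])]
cen [593.   17.8  88. ] [array([315.7, 224. ]), array([330.2, 202.2])]
```

View pics/m3.png

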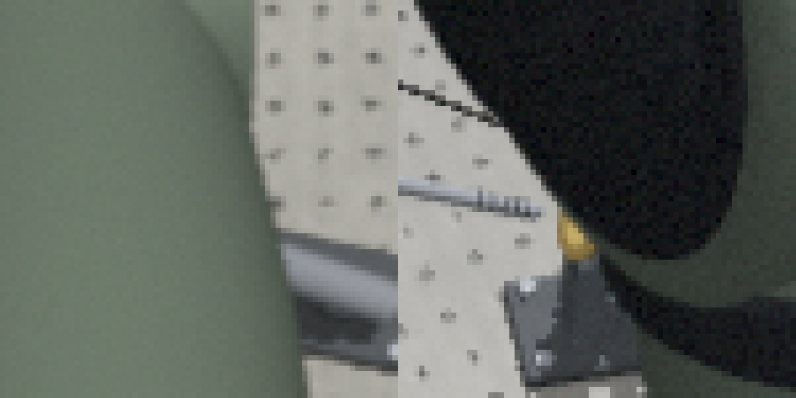

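Emit:
move_arm(motion=[-0.48,0,0.13,0,0,0,0.5,-0.48,0,0.13,0,0,0,0.5,-0.48,0,0.13,0,0,0,0.5,-0.48,0,0.13,0,0,0,0.5,-0.48,0,0.13,0,0,0,0.5,-0.48,0,0.13,0,0,0,0.5,-0.48,0,0.13,0,0,0,0.5,0,0,0,0,0,0,0.5])

```text
time_s: 11.8
eef_pos: [619.9, 138.2, 138.5]
tool_rot: [-3.141, -0.262, 1.351]
force: [-0.9, -0.2, -1.9]
grip_width: 14.9
```

Emit:
move_arm(motion=[-0.39,0,0.1,0,0,0,0.5,-0.39,0,0.1,0,0,0,0.5,-0.39,0,0.1,0,0,0,0.5,-0.39,0,0.1,0,0,0,0.5,-0.39,0,0.1,0,0,0,0.5,-0.39,0,0.1,0,0,0,0.5,0,0,0,0,0,0,0.5])

```text
time_s: 12.5
eef_pos: [615.3, 117.9, 126.7]
tool_rot: [-3.141, -0.262, 1.352]
force: [0.3, 0.3, -1.1]
grip_width: 15.4
```

```bash
python3 - <<'E'
from h import *
s=read_state();a,pt=shot('top','t4.png');b,ps=shot('scene','s4.png');print(s['force'],s['torque'])
R=Rn.from_euler('xyz',s['tool_rot']).as_matrix()
th=np.radians(15);da=R@np.array([-np.cos(th),0,np.sin(th)]);P=s['eef_pos']-19*R[:,2]
Rt,d=rodR(yawF,np.radians(30));F=np.column_stack([d,np.cross([0,0,1],d)/np.cos(np.radians(30)),[0,0,0]]);F[:,2]=np.cross(F[:,0],F[:,1])
for n,L in (('tip',149),('collar',43)): print(n,(F.T@(P+L*da-mouth)).round(1))
for L in (43,90): print(L,proj(ps,P+L*da))
print(proj(ps,mouth))
cv2.imwrite('pics/m4.png',cv2.cvtColor(cv2.resize(b[160:240,260:360],None,fx=6,fy=6,interpolation=3),cv2.COLOR_RGB2BGR))
E
```

```text
[ 0.3058553   0.26292381 -1.13305129] [-0.30059047  0.10421603 -0.02776506]
tip [40.   0.   0.6]
collar [-66.    0.2   0.6]
43 [304.72198739 196.95231665]
90 [322.09170392 200.40274763]
[328.78051769 201.93931771]
```

View pics/m4.png

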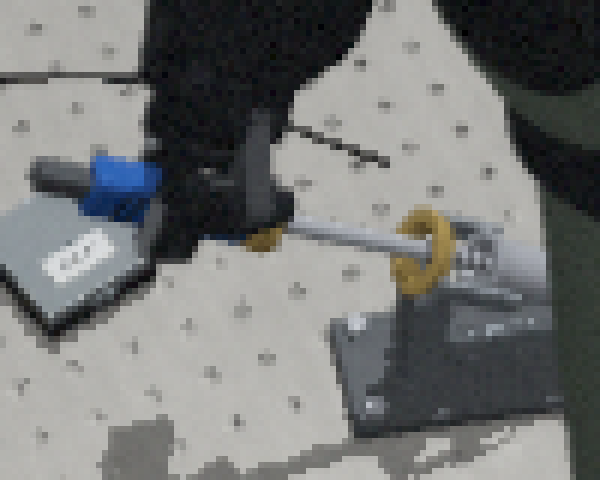

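Emit:
move_arm(motion=[-0.39,0,0.1,0,0,0,0.5,-0.39,0,0.1,0,0,0,0.5,-0.39,0,0.1,0,0,0,0.5,-0.39,0,0.1,0,0,0,0.5,-0.39,0,0.1,0,0,0,0.5,-0.39,0,0.1,0,0,0,0.5,-0.39,0,0.1,0,0,0,0.5,0,0,0,0,0,0,0.5])

```text
time_s: 13.4
eef_pos: [610.0, 93.9, 112.9]
tool_rot: [-3.141, -0.262, 1.352]
force: [0.2, 0.2, -0.7]
grip_width: 15.1
```

Emit:
move_arm(motion=[-0.39,0,0.1,0,0,0,0.5,-0.39,0,0.1,0,0,0,0.5,-0.39,0,0.1,0,0,0,0.5,-0.39,0,0.1,0,0,0,0.5,-0.39,0,0.1,0,0,0,0.5,-0.39,0,0.1,0,0,0,0.5,0,0,0,0,0,0,0.5])

```text
time_s: 14.1
eef_pos: [605.4, 73.3, 101.0]
tool_rot: [-3.141, -0.262, 1.352]
force: [0.0, 0.7, -1.5]
grip_width: 15.1
```

Emit:
move_arm(motion=[-0.2,0,0.05,0,0,0,0.5,-0.2,0,0.05,0,0,0,0.5,-0.2,0,0.05,0,0,0,0.5,-0.2,0,0.05,0,0,0,0.5,-0.1,0,0.03,0,0,0,0.5,-0.1,0,0.03,0,0,0,0.5,0,0,0,0,0,0,0.5])

```text
time_s: 14.8
eef_pos: [603.7, 65.0, 96.2]
tool_rot: [-3.141, -0.262, 1.352]
force: [0.2, 0.6, -1.3]
grip_width: 15.2
```

Emit:
move_arm(motion=[-0.1,0,0.03,0,0,0,0.5,-0.1,0,0.03,0,0,0,0.5,0,0,0,0,0,0,0.5])

```text
time_s: 15.1
eef_pos: [603.6, 63.7, 95.5]
tool_rot: [3.141, -0.263, 1.353]
force: [0.6, 1.5, -0.0]
grip_width: 15.2
```

Emit:
move_arm(motion=[-0.1,0,0.03,0,0,0,0.5,-0.1,0,0.03,0,0,0,0.5,0,0,0,0,0,0,0.5])

```text
time_s: 15.4
eef_pos: [603.6, 63.6, 95.5]
tool_rot: [3.141, -0.267, 1.354]
force: [-1.0, 7.8, 4.8]
grip_width: 15.1
```

Emit:
move_arm(motion=[-0.05,0,0.01,0,0,0,0.5,0,0,0,0,0,0,0.5,0,0,0,0,0,0,0.5,0,0,0,0,0,0,0.5])

```text
time_s: 15.8
eef_pos: [603.6, 63.6, 95.5]
tool_rot: [3.14, -0.267, 1.354]
force: [-0.7, 8.2, 7.6]
grip_width: 14.9
```

```bash
python3 - <<'E'
from h import *
b,ps=shot('scene','s5.png')
h=cv2.cvtColor(b,cv2.COLOR_RGB2HSV);m=((h[...,0]>12)&(h[...,0]<32)&(h[...,1]>110)&(h[...,2]>40))[185:220,305:345]
for r in m: print(''.join('.#'[int(v)] for v in r))
Rt,d=rodR(yawF,np.radians(30));print([proj(ps,mouth+k*d).round(1) for k in(-8,0,8)])
E
```

```text
........................................
........................................
........................................
........................................
........................................
........................................
........................................
........................................
........................................
........................................
........................................
........................................
........................................
........................................
........................................
........................................
........................................
...........................###..........
.......................##..###..........
....................#####.####..........
....................#########...........
......................######............
......................#####.............
......................####..............
........................................
........................................
........................................
........................................
........................................
........................................
........................................
........................................
........................................
........................................
........................................
[array([325.9, 201.4]), array([328.8, 201.9]), array([331.6, 202.5])]
```

Emit:
move_arm(motion=[0.5,0,-0.13,0,0,0,0.5,0.97,0,-0.26,0,0,0,0.5,0.97,0,-0.26,0,0,0,0.5,0.97,0,-0.26,0,0,0,0.5,0.97,0,-0.26,0,0,0,0.5,0.97,0,-0.26,0,0,0,0.5,0.97,0,-0.26,0,0,0,0.5,0.97,0,-0.26,0,0,0,0.5,0.97,0,-0.26,0,0,0,0.5,0,0,0,0,0,0,0.5])

```text
time_s: 16.85
eef_pos: [619.7, 134.7, 137.6]
tool_rot: [3.14, -0.263, 1.354]
force: [0.3, 0.2, -0.8]
grip_width: 15.2
```

Emit:
move_arm(motion=[0.97,0,-0.26,0,0,0,0.5,0.97,0,-0.26,0,0,0,0.5,0.97,0,-0.26,0,0,0,0.5,0.97,0,-0.26,0,0,0,0.5,0.97,0,-0.26,0,0,0,0.5,0.97,0,-0.26,0,0,0,0.5,0,0,0,0,0,0,0.5,0,0,0,0,0,0,0.5,0,0,0,0,0,0,0.5])

```text
time_s: 17.75
eef_pos: [630.0, 184.1, 166.4]
tool_rot: [-3.141, -0.261, 1.352]
force: [0.3, 0.5, -1.5]
grip_width: 15.0
```

```bash
python3 - <<'E'
from h import *
s=read_state();R=Rn.from_euler('xyz',s['tool_rot']).as_matrix();th=np.radians(15)
P=s['eef_pos']-19*R[:,2];da=R@np.array([-np.cos(th),0,np.sin(th)]);Rt,d=rodR(yawF,np.radians(30))
print('tip x in mouth',d@(P+149*da-mouth),s['force'],s['grip_width'])
# 1: rise 120 with orientation kept; then level, then translate
X1=s['eef_pos']+[0,0,120];go(X1,R)
R1,_=rodR(yawF,0);s1=dict(s);s1['eef_pos']=X1;go(X1,R1,s1)
s2=dict(s1);s2['tool_rot']=Rn.from_matrix(R1).as_euler('xyz');go(np.array([400,100,300.]),R1,s2)
b,ps=shot('scene','s6.png');im,_=shot('top','t6.png')
print([proj(ps,P+k*da).round(1) for k in(43,149)])
E
```

```text
tip x in mouth -38.70018980923819 [ 0.33099345  0.49420354 -1.518837  ] 15.035011660781203
shift cm [ 3.100e+00 -1.000e-02 -1.159e+01] turn deg [0. 0. 0.]
shift cm [0. 0. 0.] turn deg [ -0.03 -29.98  -0.03]
shift cm [-13.1  -20.64   2.1 ] turn deg [0. 0. 0.]
[array([274. , 190.7]), array([315. , 198.9])]
```

Emit:
move_arm(motion=[0.52,0,-1.93,0,0,0,0.5,0.52,0,-1.93,0,0,0,0.5,0.52,0,-1.93,0,0,0,0.5,0.52,0,-1.93,0,0,0,0.5,0.52,0,-1.93,0,0,0,0.5,0.52,0,-1.93,0,0,0,0.5,0,0,0,0,-5,0,0.5,0,0,0,0,-5,0,0.5,0,0,0,0,-5,0,0.5,0,0,0,0,-5,0,0.5,0,0,0,0,-5,0,0.5,0,0,0,0,-5,0,0.5])

```text
time_s: 19.05
eef_pos: [630.5, 184.4, 287.0]
tool_rot: [3.141, 0.264, 1.352]
force: [0.5, 0.2, -2.4]
grip_width: 15.2
```

Emit:
move_arm(motion=[-1.09,-1.72,0.18,0,0,0,0.5,-1.09,-1.72,0.18,0,0,0,0.5,-1.09,-1.72,0.18,0,0,0,0.5,-1.09,-1.72,0.18,0,0,0,0.5,-1.09,-1.72,0.18,0,0,0,0.5,-1.09,-1.72,0.18,0,0,0,0.5,-1.09,-1.72,0.18,0,0,0,0.5,-1.09,-1.72,0.18,0,0,0,0.5,-1.09,-1.72,0.18,0,0,0,0.5,-1.09,-1.72,0.18,0,0,0,0.5,-1.09,-1.72,0.18,0,0,0,0.5,-1.09,-1.72,0.18,0,0,0,0.5])

```text
time_s: 20.25
eef_pos: [399.4, 100.1, 299.6]
tool_rot: [-3.141, 0.261, 1.352]
force: [0.6, 0.1, -0.9]
grip_width: 15.2
```

Emit:
move_arm(motion=[0,0,0,-2.0,0,-7.5,0.5,0,0,0,-2.0,0,-7.5,0.5,0,0,0,-2.0,0,-7.5,0.5,0,0,0,-2.0,0,-7.5,0.5,0,0,0,-2.0,0,-7.5,0.5,0,0,0,-2.0,0,-7.5,0.5,0,0,0,-2.0,0,-7.5,0.5,0,0,0,-2.0,0,-7.5,0.5,0,0,0,-2.0,0,-7.5,0.5,0,0,0,0,0,0,0.5])

```text
time_s: 21.25
eef_pos: [399.5, 99.9, 299.7]
tool_rot: [-3.141, 0.261, 2.57]
force: [-0.2, -0.6, -1.2]
grip_width: 15.1
```

```bash
python3 - <<'E'
from h import *
s=read_state();print(s['q'],s['eef_pos'],s['force'],s['grip_width'])
R1,d=rodR(np.radians(35),0)
mark=np.array([433.3,-93.5,150]);c=np.radians(12);tip=mark-25*np.array([np.cos(c),np.sin(c),0])
g=tip-149*d;X=g+19*R1[:,2];print('final TCP',X)
R=go(s['eef_pos'],R1)
s1=dict(s);s1['tool_rot']=Rn.from_matrix(R1).as_euler('xyz');go(X+[0,0,120],R1,s1)
E
```

```text
[ 0.1989572  -0.1122107  -0.54765514  0.94606884 -0.18093413  0.75320233] [399.47287529  99.8928901  299.69996031] [-0.1513293  -0.5965999  -1.23319414] 15.14395297486859
final TCP [ 290.82088623 -181.34008368  131.6474093 ]
shift cm [0. 0. 0.] turn deg [-1.752e+01 -4.000e-02 -6.544e+01]
shift cm [ 25.42 -16.81  -1.84] turn deg [-0.  0.  0.]
```

Emit:
move_arm(motion=[0,0,0,-1.95,0,-7.27,0.5,0,0,0,-1.95,0,-7.27,0.5,0,0,0,-1.95,0,-7.27,0.5,0,0,0,-1.95,0,-7.27,0.5,0,0,0,-1.95,0,-7.27,0.5,0,0,0,-1.95,0,-7.27,0.5,0,0,0,-1.95,0,-7.27,0.5,0,0,0,-1.95,0,-7.27,0.5,0,0,0,-1.95,0,-7.27,0.5,0,0,0,0,0,0,0.5])

```text
time_s: 22.25
eef_pos: [400.6, 99.7, 299.5]
tool_rot: [3.14, 0.259, -2.534]
force: [0.8, -0.0, -2.3]
grip_width: 15.1
```

Emit:
move_arm(motion=[2.12,-1.4,-0.15,0,0,0,0.5,2.12,-1.4,-0.15,0,0,0,0.5,2.12,-1.4,-0.15,0,0,0,0.5,2.12,-1.4,-0.15,0,0,0,0.5,2.12,-1.4,-0.15,0,0,0,0.5,2.12,-1.4,-0.15,0,0,0,0.5,2.12,-1.4,-0.15,0,0,0,0.5,2.12,-1.4,-0.15,0,0,0,0.5,2.12,-1.4,-0.15,0,0,0,0.5,2.12,-1.4,-0.15,0,0,0,0.5,2.12,-1.4,-0.15,0,0,0,0.5,2.1,-1.41,-0.19,0,0,0,0.5])

```text
time_s: 23.45
eef_pos: [291.4, -182.0, 251.6]
tool_rot: [3.14, 0.259, -2.535]
force: [0.3, 0.3, -0.9]
grip_width: 15.4
```

```bash
python3 - <<'E'
from h import *
s=read_state();print(s['q'],s['eef_pos'],s['tool_rot'],s['force'],s['grip_width'])
a,pt=shot('top','t7.png');b,ps=shot('scene','s7.png')
R=Rn.from_euler('xyz',s['tool_rot']).as_matrix();th=np.radians(15)
P=s['eef_pos']-19*R[:,2];da=R@np.array([-np.cos(th),0,np.sin(th)])
print('tip',P+149*da,da,[proj(c,P+149*da).round(1) for c in(pt,ps)])
R1,d=rodR(np.radians(35),0);go(np.array([290.8,-181.3,131.6]),R1)
m=np.hstack([cv2.resize(i[y:y+100,x:x+100],None,fx=4,fy=4,interpolation=3) for i,x,y in ((a,310,240),(b,350,170))])
cv2.imwrite('pics/m7.png',cv2.cvtColor(m,cv2.COLOR_RGB2BGR))
E
```

```text
[-1.01440001 -0.11824533 -0.67230052  1.03182368  0.25898699 -1.62323281] [ 291.42636946 -181.99386326  251.64650202] [ 3.13989602  0.25941053 -2.53494528] [ 0.29463451  0.28670145 -0.93696516] 15.443334009599784
tip [409.8160677  -99.7980944  269.65487509] [ 0.82131125  0.57047536 -0.0023885 ] [array([386.5, 301.7]), array([439.4, 200.5])]
shift cm [ 3.01  0.19 11.61] turn deg [-0.01 -0.18 -0.41]
```

View pics/m7.png

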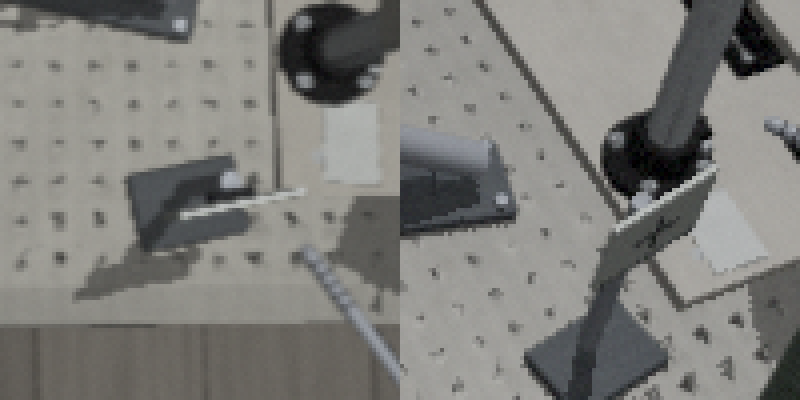

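```bash
python3 - <<'E'
from h import *
pt=optics.camera_params('top');ps=optics.camera_params('scene')
A=lambda u:np.array(u)/4+[310,240]
B=lambda u:(np.array(u)-[400,0])/4+[350,170]
L=atz(pt,A((180,215)),180);R=atz(pt,A((304,190)),180);m=(L+R)/2;print(L,R,m,np.linalg.norm(L-R),'yaw',np.degrees(np.arctan2((L-R)[1],(L-R)[0]))-90)
print('scene corners',[atz(ps,B(u),z).round(1) for u,z in(((611,236),180),((717,166),180),((598,288),120))])
print('cross',atz(ps,B((658,235)),150))
print('tip tri',tri([(pt,A((306,247))),(ps,B((767,123)))]))
E
```

```text
[426.08399885 -55.12234834 180.        ] [ 438.69400319 -121.61789472  180.        ] [432.38900102 -88.37012153 180.        ] 67.68064641071784 yaw 10.737882406820319
scene corners [array([424. , -52.2, 180. ]), array([ 439.5, -122.6,  180. ]), array([426.7, -59.6, 120. ])]
cross [429.11097421 -89.52994697 150.        ]
tip tri (array([ 408.57785598, -101.31642038,  270.15618484]), [array([0.9, 0.7]), array([-1.2, -0.1])])
```

Emit:
move_arm(motion=[0.287,0.065,1.16,0,0,0,0.5,0.287,0.065,1.16,0,0,0,0.5,0.287,0.065,1.16,0,0,0,0.5,0.287,0.065,1.16,0,0,0,0.5,0.287,0.065,1.16,0,0,0,0.5,0.287,0.065,1.16,0,0,0,0.5,0.287,0.065,1.16,0,0,0,0.5,0.287,0.065,1.16,0,0,0,0.5,0.287,0.065,1.16,0,0,0,0.5,0.287,0.065,1.16,0,0,0,0.5,0,0,0,0,0,0,0.5,0,0,0,0,0,0,0.5])

```text
time_s: 24.75
eef_pos: [290.1, -173.9, 132.6]
tool_rot: [3.14, 0.26, -2.531]
force: [0.5, -1.0, -1.0]
grip_width: 15.1
```

```bash
python3 - <<'E'
from h import *
s=read_state();print(s['eef_pos'],s['tool_rot'],s['force'],s['grip_width'],np.abs(s['dq']).max())
a,pt=shot('top','t8.png');b,ps=shot('scene','s8.png')
R=Rn.from_euler('xyz',s['tool_rot']).as_matrix();th=np.radians(15)
P=s['eef_pos']-19*R[:,2];da=R@np.array([-np.cos(th),0,np.sin(th)])
T=P+149*da;c=np.radians(11);M=np.column_stack([[np.cos(c),np.sin(c),0],[-np.sin(c),np.cos(c),0],[0,0,1]])
print('tip',T,'in mark',M.T@(T-[432,-88.5,150]),da,[proj(c,T).round(1) for c in(pt,ps)])
m=np.hstack([cv2.resize(i[y:y+100,x:x+100],None,fx=4,fy=4,interpolation=3) for i,x,y in ((a,310,240),(b,370,180))])
cv2.imwrite('pics/m8.png',cv2.cvtColor(m,cv2.COLOR_RGB2BGR))
E
```

```text
[ 290.14354084 -173.93561634  132.57122609] [ 3.14008243  0.26043554 -2.53071914] [ 0.54893746 -1.03350418 -1.00915193] 15.122237760336047 0.013505152808215293
tip [408.17172231 -91.25386877 150.72731495] in mark [-23.91594805   1.84337728   0.72731495] [ 0.81892227  0.57390282 -0.00136356] [array([369.7, 302.1]), array([420.8, 236.4])]
```

View pics/m8.png

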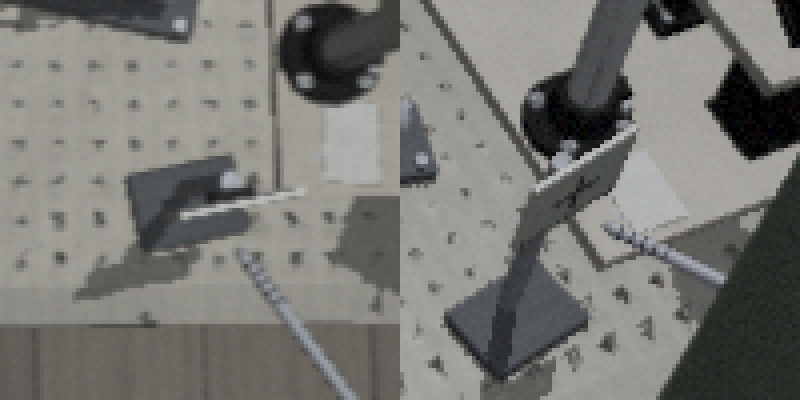

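```bash
python3 -c "
from bench import job,read_state
s=read_state();print(s['time_s'],abs(s['dq']).max(),s['grip_width']);print(job.finish_job())"
```

```text
24.85 0.006986039205335317 15.11637662745023
the job is handed in; nothing more can be done
None
```

I completed every step of the task and handed the job in at about 25 s. I was still holding the rod in front of the cross. No verdict was reported.

- **Lift:** I took the gauge rod out of its cradle by the blue grip with a 60 N grip. The tool leaned 15° towards the tail.
- **Insertion:** The rod slid along the tube axis with almost no side force. It stopped at the eyelet with about 11 N. In the scene picture the brass collar was touching the eyelet. The measured collar position agreed with that to about 2 mm.
- **Withdrawal:** I drew it out until the tip was about 39 mm clear of the eyelet.
- **Presentation:** By the arm pose, the tip is about 24 mm in front of the plate, 2 mm to the side of the cross and 1 mm above it. The rod is level to under 0.01 rad and the arm is at rest. The top and scene pictures confirm the tip to within a pixel. The gauge appears to touch nothing; I saw no contact force.

- **Angle to the plate:** The rod meets the plate about 24° off square, to keep the arm in comfortable reach.
- **Disagreement:** Before the last descent, the scene camera put the tip about 2.5 pixels from where the arm pose put it. The final pictures no longer show this.
- **Mark position:** My separate estimates of the cross position differed by up to 7 mm sideways, which is within the 20 mm allowed.
- **Bystanders:** I did not measure them again at the end; the arm stayed clear of them and met no unexpected force.

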